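# Find the concealed catch of a parts cabinet

## Task

The drawer of the blue fittings cabinet is kept shut by a concealed catch: of the four look-alike square plates set flush in its flat top panel, one gives under the finger and three are rigid blanks. Feel for it by pressing on the plates with the fingertips, without forcing those that do not give, and press the live one right down so that the drawer springs open on the far side; then let the plate come back up and move clear. Nothing is to be picked up, and the loose fitting, bin, jar and gasket ring must be left where they are.

Things in the scene. Friction and masses are not known exactly. Their poses are not given: they have to be found in the camera images.
- panel (a point): centre of the flat grey top panel of the blue cabinet (fixed to the bench; 260 mm along its x, 300 mm along its y, panel surface 110 mm above the bench). The point lies on the panel's surface; z is up, +x points out of the drawer front, which faces the far side of the bench, away from the robot. Four plates lie in the panel at x = -70 or +70 mm, y = +75 or -75 mm of this frame
- place1 (a point): centre of the top face of the near left (x -70, y +75 mm in the panel's frame) plate, a 54 mm square dark plate lying 1.5 mm below the panel's surface in a 56 mm square opening; axes as the cabinet's. It may be the catch or a blank; the four look alike
- place2 (a point): centre of the top face of the near right (x -70, y -75 mm) plate, a 54 mm square dark plate lying 1.5 mm below the panel's surface in a 56 mm square opening; axes as the cabinet's. It may be the catch or a blank; the four look alike
- place3 (a point): centre of the top face of the far left (x +70, y +75 mm) plate, a 54 mm square dark plate lying 1.5 mm below the panel's surface in a 56 mm square opening; axes as the cabinet's. It may be the catch or a blank; the four look alike
- place4 (a point): centre of the top face of the far right (x +70, y -75 mm) plate, a 54 mm square dark plate lying 1.5 mm below the panel's surface in a 56 mm square opening; axes as the cabinet's. It may be the catch or a blank; the four look alike
- catch (a joint): how far the live plate is pressed down, in m: 0 at rest, 0.006 at its stop. It starts to move at about 2 N, needs about 5 N at its stop, frees the drawer at about 4 mm and springs back up when let go. Which of the four places holds it changes from run to run. The blanks do not move at all; no more than 60 N may be put on anything
- drawer (a joint): how far the drawer is out, in m: 0 shut, 0.045 fully out. Once freed, its spring drives it out away from the robot (the cabinet's +x) to 0.045 within about half a second, where it stays; the drawer front is 280 mm wide, from 9 to 79 mm above the bench, and stands below the panel
- fitting_c (a point): centre of a loose brass pipe fitting, 42 mm tall, 32 mm across, standing on the panel near its middle, between the plates
- bin_c (a point): centre (half-way up) of a loose blue bin full of steel fittings, 160 x 100 x 70 mm high, on the bench to the left of the cabinet, long side along the cabinet's x
- jar_c (a point): centre of a loose white jar with a red cap, 60 mm across, 85 mm tall, on the bench to the right of the cabinet
- gasket_c (a point): centre of a loose orange gasket ring, 70 mm outside, 42 mm inside, 6 mm thick, flat on the bench to the right of the cabinet

How it is judged:
On the way:
1. the live plate is pressed down by the fingers (value of joint catch above 0.004 m and contact force between the fingers and anything else above 1 N), for 0.05 s.
At the end, for the whole second after the job is handed in: The drawer has sprung out by more than 38 mm, the live plate is back up (within 1.5 mm), and the fitting, bin, jar and gasket ring are each within 15 mm of where they began (value of joint drawer above 0.038 m and value of joint catch below 0.0015 m and distance of each of fitting_c, bin_c, jar_c, gasket_c from where it was at the start of the episode below 0.015 m); the robot touches nothing.
It fails at once if something is pressed with more than 60 N (contact force between the fingers and anything else above 60 N).
It fails at once if the brass fitting is lifted or shoved more than 15 mm (distance of fitting_c from where it was at the start of the episode above 0.015 m).
It fails at once if the bin is lifted or shoved more than 15 mm (distance of bin_c from where it was at the start of the episode above 0.015 m).
It fails at once if the jar is lifted or shoved more than 15 mm (distance of jar_c from where it was at the start of the episode above 0.015 m).
It fails at once if the gasket ring is lifted or shoved more than 15 mm (distance of gasket_c from where it was at the start of the episode above 0.015 m).
It also fails if it takes over 54 s, if anything falls off the work surface, if the arm or the gripper's body presses on something with over 40 N, if the wrist force passes 120 N, or if a joint passes its speed limit or range.

## Robot

A 7-joint arm with a two-finger parallel gripper is mounted at the origin on the work surface. World frame = base frame: x ahead of the robot, y to its left, z up, the work surface at z = 0. Lengths are in m, angles in rad, forces in N, time in s.
With the tool pointing down it reaches from about 0.425 to 0.875 m from the base axis. Payload 4.7 kg.
Tool frame: the origin (TCP) lies at the very end of the fingers, on their centre line; the grasp point (between the pads) lies 19 mm behind it; z points along the fingers, y is the direction in which the jaws open and shut (so a half turn about z gives the same grasp; the last joint's range is limited). The gripper opens to 87 mm and grips with 3 to 60 N. Pads are 19 mm wide; open, the fingers measure 117 mm over their backs; the gripper's body (75 mm by 190 mm) begins 51 mm behind the grasp point.
Start: joints at [-1.183, 0.321, -0.07, 1.45, 0.023, 1.371, -0.057], TCP at [0.237, 0.605, 0.195] pointing down, gripper open.
Joint ranges: [-2.86, 2.86], [-0.3, 2.09], [-1.38, 1.24], [0.06, 2.45], [-1.56, 4.7], [0.09, 2.05], [-2.69, 2.69]. Speed limits (rad/s): [2.57, 2.57, 3.14, 3.14, 3.14, 3.14, 3.14].

## Interface

Orientations are given as a rotation vector (axis times angle).
In Python, from bench import * gives the robot as it stands.
- The arm moves only by the shell command python3 -m jog 'ROWS' [OPENING] [FORCE]. ROWS is JSON, a list of rows, each a list of 4 numbers: the shift along the world's x, y, z in mm, then the turn about the world's z in rad. In form: [[x, y, z, twist], ...]. A call has exactly 8 rows; each row is the pose to reach, as a shift and turn from the pose commanded when the call began; what a row does not reach only later rows make up. A row lasts 1/8 s, in which the tool goes at most 62.5 mm and 10.7 degrees, less where a joint would pass 70% of its speed; a pose out of reach is approached as far as the arm can. A call with a gripper value outside its range is refused whole. OPENING is the opening, from -1 (shut) to 1 (fully open), set as the call begins (- or left out, the last holds). The fingers move at their own pace and stop on an object; FORCE is the grip in N (left out, the last holds). Time passes only in rows, so rows that repeat a pose let the fingers close, or fill a call up. It gives the time, the measured TCP pose, the force and the opening at its end, in the units of the state.
- get_state(): the state, without advancing time (a new reading comes with each control period).
- get_image(name): name is "scene" or "top" or "wrist"; returns a dict with "image" (400x640x3 uint8, red, green, blue), "fx", "fy", "cx", "cy" (pixels), "D" ([k1, k2, p1, p2, k3] as OpenCV has them; the pictures are not rectified), "position" and "rotation" of the camera in the world; the wrist camera has in their place "tool_from_camera" (4x4, takes a point from camera to tool coordinates, whose origin is the TCP and whose axes are the flange's). Camera axes: x right, y down, z forward; pixel columns grow to the right and rows downward; lengths in m; the calibration is good to about 2 mm. A picture is of the moment at which its call begins: read the wrist's pose just before it. There is no depth.
- close_job(): hands the job in, once; it reports no verdict.
The state is a dict: "time": time; "joint_positions": joint angles; "qd": joint speeds; "joint_torque": joint torques, N m; "position": TCP position; "tool_rot": TCP orientation; "ft_force": force on the tool from outside, world axes, zero at the start; "torque": the same for the moment, N m; "grip_width": opening from 0.0 (shut) to 1.0 (fully open).
Only numpy, scipy, OpenCV 4.12 (cv2) and the standard library are available. Lean on these libraries where they do the work, as an engineer would, in place of code of your own. Each camera call takes 0.05 s, during which the arm holds its last target. There are 200 camera calls.

## Working session

There is one attempt and no reset: what is moved stays moved. The work goes in short steps, Python scripts to look and compute and a shell command to move; the robot and the scene stay as the last step left them, time stands still between calls to the robot, and variables do not carry over. Pictures are saved under pics/ and viewed, about 8 in all and at most 12, crops included, and the job is handed in when it is done.

```bash
mkdir -p pics; python3 - <<'E'
from bench import *
import cv2
s=get_state();print(s)
for n in("top","scene"):
    g=get_image(n);cv2.imwrite(f"pics/{n}0.png",g["image"][:,:,::-1]);print({k:v for k,v in g.items() if k!="image"})
E
```

```text
{'time': 0.0, 'joint_positions': array([-1.18290866,  0.32182342, -0.07008934,  1.4516795 ,  0.022615  ,
        1.37078503, -0.05692128]), 'qd': array([-3.66184184e-04, -3.42484676e-04, -7.85393866e-04, -6.79067515e-04,
       -8.00690118e-05,  8.19803085e-04,  1.00968407e-03]), 'joint_torque': array([-1.54850368e-04, -4.91295147e+01, -4.04037489e-01, -3.12519872e+01,
       -6.39300956e-02,  4.39324498e-02,  1.81159926e-04]), 'position': array([0.23717438, 0.60453415, 0.19355907]), 'tool_rot': array([-5.83660620e-01, -3.08664855e+00,  2.97237018e-03]), 'ft_force': array([0.03945828, 0.55200926, 0.51719779]), 'torque': array([-0.03787536, -0.00183815,  0.00926348]), 'grip_width': 0.9997907719317065}
{'fx': 363.3173079059282, 'fy': 363.3173079059282, 'cx': 314.5037434342094, 'cy': 208.2746810798216, 'D': array([-0.02578759,  0.        ,  0.        ,  0.        ,  0.        ]), 'position': array([0.49954621, 0.02972537, 0.86555703]), 'rotation': array([-2.19887734,  2.13485329, -0.07815074])}
{'fx': 389.45792619442574, 'fy': 389.45792619442574, 'cx': 314.35262851076595, 'cy': 198.9772930191027, 'D': array([0.01750329, 0.        , 0.        , 0.        , 0.        ]), 'position': array([ 1.16265137, -0.26323386,  0.58813475]), 'rotation': array([-1.96099471, -1.18772778,  0.59550673])}
```

View pics/top0.png

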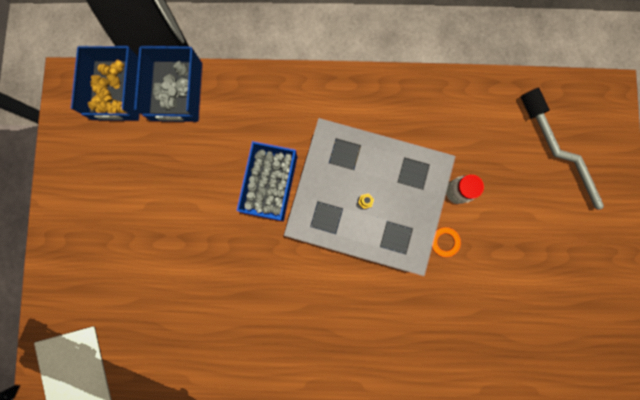

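View pics/scene0.png

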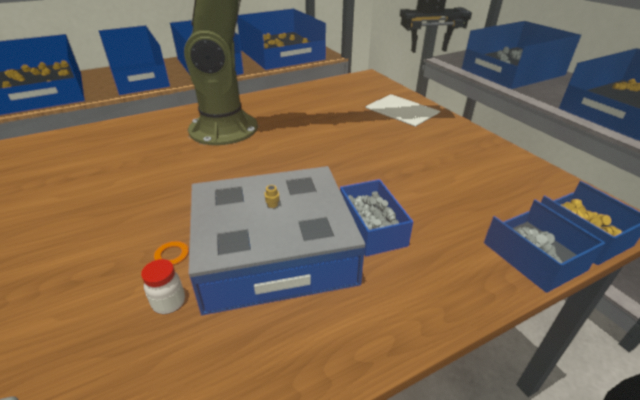

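The top view shows the panel corners at (319,119), (455,156), (425,275) and (285,236). The plates are at FL (345,154), FR (413,173), NL (326,218) and NR (397,237), and the fitting is at (366,201). The scene view agrees: drawer shut, jar and ring to the right of the cabinet.

```bash
cat > h.py <<'E'
from bench import *
import numpy as np, cv2
from scipy.spatial.transform import Rotation as R
def ray(g,uv,z):
    K=np.array([[g["fx"],0,g["cx"]],[0,g["fy"],g["cy"]],[0,0,1]])
    p=cv2.undistortPoints(np.array(uv,float).reshape(-1,1,2),K,g["D"])[:,0]
    r=g["rotation"];M=R.from_rotvec(r).as_matrix() if np.size(r)==3 else np.array(r)
    d=np.c_[p,np.ones(len(p))]@M.T
    return g["position"]+d*((z-g["position"][2])/d[:,2])[:,None]
E
python3 - <<'E'
from h import *
np.set_printoptions(precision=4,suppress=True)
g=get_image("top")
c=ray(g,[(319,119),(455,156),(425,275),(285,236)],.11)
print(c,np.linalg.norm(np.roll(c,-1,0)-c,axis=1),c.mean(0))
p=ray(g,[(326,218),(397,237),(345,154),(413,173)],.1085)
cen=p.mean(0);print(p,cen)
x=(p[2]+p[3]-p[0]-p[1]);y=p[0]+p[2]-p[1]-p[3]
a=np.arctan2(x[1],x[0]);b=np.arctan2(-y[0],y[1]);print(a,b)
m=(a+b)/2;ex=np.array([np.cos(m),np.sin(m)]);ey=np.array([-ex[1],ex[0]])
for i,(u,v) in enumerate([(-.07,.075),(-.07,-.075),(.07,.075),(.07,-.075)]):print(i+1,cen[:2]+u*ex+v*ey)
print("fit",ray(g,[(366,201)],.15))
s=get_state();print(R.from_rotvec(s["tool_rot"]).as_matrix(),s["position"])
# same in scene
g=get_image("scene");print(ray(g,[(229,196),(301,186),(233,242),(316,229)],.1085))
E
```

```text
[[ 0.7592  0.0403  0.11  ]
 [ 0.6866 -0.2492  0.11  ]
 [ 0.4365 -0.1866  0.11  ]
 [ 0.5077  0.1036  0.11  ]] [0.2984 0.2578 0.2989 0.2593] [ 0.5975 -0.073   0.11  ]
[[ 0.5477  0.0195  0.1085]
 [ 0.5126 -0.1287  0.1085]
 [ 0.6847 -0.017   0.1085]
 [ 0.648  -0.161   0.1085]] [ 0.5983 -0.0718  0.1085]
-0.24767975690312424 -0.24144847325496258
1 [0.5485 0.0179]
2 [ 0.5122 -0.1276]
3 [ 0.6843 -0.016 ]
4 [ 0.648  -0.1615]
fit [[ 0.5811 -0.0581  0.15  ]]
[[-0.931   0.3651 -0.0005]
 [ 0.3651  0.931  -0.0014]
 [-0.0001 -0.0015 -1.    ]] [0.2372 0.6047 0.1938]
[[ 0.5133 -0.1277  0.1085]
 [ 0.5508  0.0182  0.1085]
 [ 0.6482 -0.1629  0.1085]
 [ 0.6865 -0.0168  0.1085]]
```

```bash
python3 -m jog '[[20,-38,0,0.02],[47,-88,0,0.05],[74,-138,0,0.08],[101,-189,0,0.1],[128,-240,0,0.13],[155,-293,0,0.13],[155,-293,0,0.13],[155,-293,0,0.13]]' -1 10
python3 -m jog '[[25,-47,0,0],[52,-98,0,0],[79,-148,0,0],[106,-198,0,0],[132,-248,0,0],[156,-294,0,0],[156,-294,0,0],[156,-294,0,0]]'
```

```text
time: 1.2
position: [0.392, 0.3126, 0.1947]
tool_rot: [-0.382, -3.118, -0.001]
ft_force: [0.9, 1.4, 0.1]
grip_width: 0.171
time: 2.2
position: [0.5482, 0.0206, 0.1942]
tool_rot: [-0.377, -3.118, -0.001]
ft_force: [0.5, 0.2, 0.9]
grip_width: 0.0
```

```bash
python3 -m jog '[[0,-2,-15,0],[0,-2,-35,0],[0,-2,-55,0],[0,-2,-70,0],[0,-2,-78,0],[0,-2,-81,0],[0,-2,-81,0],[0,-2,-81,0]]'
python3 -m jog '[[0,0,-1,0],[0,0,-1,0],[0,0,-2,0],[0,0,-2,0],[0,0,-3,0],[0,0,-3,0],[0,0,-3,0],[0,0,-3,0]]'
```

```text
time: 3.2
position: [0.5489, 0.0161, 0.1143]
tool_rot: [0.382, 3.117, 0.001]
ft_force: [-0.6, 0.7, -0.4]
grip_width: 0.006
time: 4.2
position: [0.5484, 0.0161, 0.1107]
tool_rot: [0.382, 3.118, 0.0]
ft_force: [0.3, -0.2, -0.2]
grip_width: 0.008
```

```bash
python3 -m jog '[[0,0,-1,0],[0,0,-1,0],[0,0,-1,0],[0,0,-2,0],[0,0,-2,0],[0,0,-2,0],[0,0,-2,0],[0,0,-2,0]]'
python3 -m jog '[[0,0,-0.5,0],[0,0,-0.5,0],[0,0,-1,0],[0,0,-1,0],[0,0,-1,0],[0,0,-1,0],[0,0,-1,0],[0,0,-1,0]]'
```

```text
time: 5.2
position: [0.5484, 0.0161, 0.1087]
tool_rot: [0.382, 3.118, 0.0]
ft_force: [0.3, 0.4, -0.1]
grip_width: 0.009
time: 6.2
position: [0.5484, 0.0161, 0.1077]
tool_rot: [0.382, 3.118, 0.0]
ft_force: [0.1, 0.8, 0.9]
grip_width: 0.008
```

```bash
python3 -m jog '[[0,0,-0.5,0],[0,0,-0.5,0],[0,0,-1,0],[0,0,-1,0],[0,0,-1,0],[0,0,-1,0],[0,0,-1,0],[0,0,-1,0]]'
```

```text
time: 7.2
position: [0.5484, 0.0161, 0.1067]
tool_rot: [0.382, 3.118, 0.0]
ft_force: [0.8, -0.1, 0.3]
grip_width: 0.003
```

```bash
python3 -m jog '[[0,0,-0.5,0],[0,0,-0.5,0],[0,0,-1,0],[0,0,-1,0],[0,0,-1,0],[0,0,-1,0],[0,0,-1,0],[0,0,-1,0]]'
```

```text
time: 8.2
position: [0.5484, 0.0162, 0.1057]
tool_rot: [0.382, 3.118, 0.0]
ft_force: [-0.6, 0.4, -0.2]
grip_width: 0.008
```

```bash
python3 -m jog '[[0,0,-0.5,0],[0,0,-0.5,0],[0,0,-1,0],[0,0,-1,0],[0,0,-1,0],[0,0,-1,0],[0,0,-1,0],[0,0,-1,0]]'; python3 - <<'E'
from h import *
g=get_image("scene");cv2.imwrite("pics/s1.png",cv2.resize(g["image"][130:310,150:390,::-1],None,fx=3,fy=3,interpolation=cv2.INTER_CUBIC))
E
```

```text
time: 9.2
position: [0.5484, 0.0161, 0.1047]
tool_rot: [0.382, 3.118, 0.0]
ft_force: [-0.3, 0.7, 0.4]
grip_width: 0.004
```

View pics/s1.png

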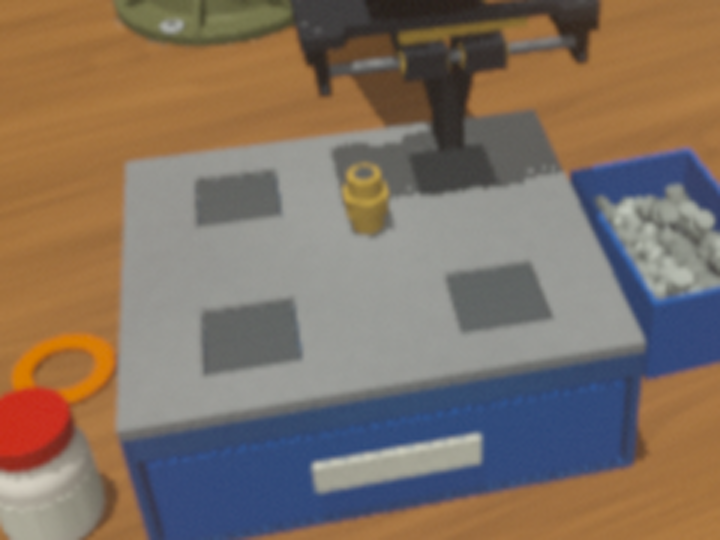

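The tool is over NL (crop about 450,150), but the tip is lost in the shadow. I'll enlarge the area and stretch its contrast.

```bash
python3 - <<'E'
from h import *
g=get_image("scene")
s=get_state()["position"]
K=np.array([[g["fx"],0,g["cx"]],[0,g["fy"],g["cy"]],[0,0,1]])
M=R.from_rotvec(g["rotation"]).as_matrix()
for z in(0.1047,.109,.115,.125):
    d=M.T@(np.array([s[0],s[1],z])-g["position"]);print(z,cv2.projectPoints(d.reshape(1,3),np.zeros(3),np.zeros(3),K,g["D"])[0].ravel())
im=g["image"][165:205,270:330,::-1].astype(float)
im=np.clip(255*(im/130)**.5,0,255).astype(np.uint8)
cv2.imwrite("pics/s2.png",cv2.resize(im,None,fx=12,fy=12,interpolation=cv2.INTER_NEAREST))
E
```

```text
0.1047 [299.69828318 187.14216018]
0.109 [299.63762923 185.49521767]
0.115 [299.55233561 183.17964054]
0.125 [299.40844298 179.27428322]
```

View pics/s2.png

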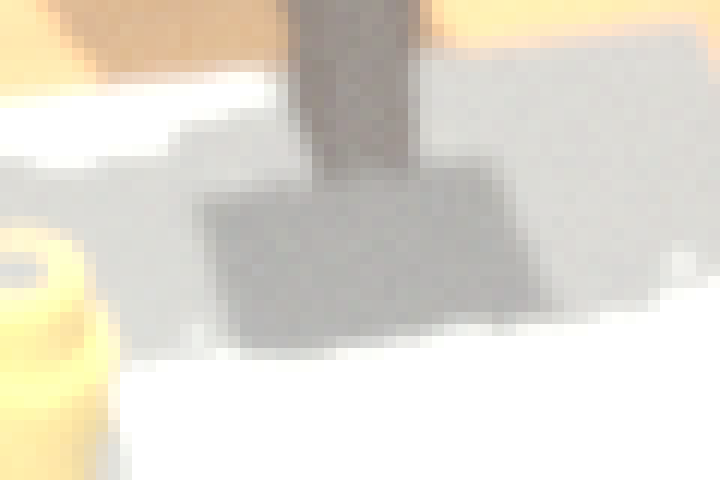

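The finger ends at pixel (300.5,180), while the reported TCP projects to row 187. So the tip is either about 17 mm above the plate or set back from it. The wrist view should tell which.

```bash
python3 - <<'E'
from h import *
s=get_state();g=get_image("wrist")
T=np.array(g["tool_from_camera"]);print(T.round(3),g["fx"],g["cx"],g["cy"])
K=np.array([[g["fx"],0,g["cx"]],[0,g["fy"],g["cy"]],[0,0,1]])
C=np.linalg.inv(T)
for p in [(0,0,0),(0,0,-.019),(0,.03,0),(0,0,.004),(.0095,0,0),(-.0095,0,0)]:
    q=(C@np.r_[p,1])[:3];print(p,cv2.projectPoints(q.reshape(1,3),np.zeros(3),np.zeros(3),K,g["D"])[0].ravel())
im=np.clip(255*(g["image"][:,:,::-1]/255.)**.6,0,255).astype(np.uint8)
cv2.imwrite("pics/w1.png",im)
E
```

```text
[[-0.001 -0.958 -0.287  0.079]
 [ 1.    -0.001 -0.001 -0.   ]
 [ 0.001 -0.287  0.958 -0.189]
 [ 0.     0.     0.     1.   ]] 295.9743118940514 320.0191029766248 200.28843374086108
(0, 0, 0) [320.70429323 231.0754215 ]
(0, 0, -0.019) [320.75574709 242.77393399]
(0, 0.03, 0) [364.24078975 231.04030762]
(0, 0, 0.004) [320.69460267 228.87312863]
(0.0095, 0, 0) [320.70368211 218.10412217]
(-0.0095, 0, 0) [320.70483327 243.69709284]
```

View pics/w1.png

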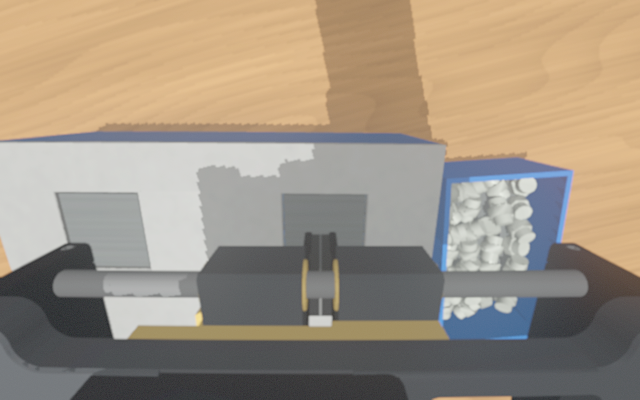

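```bash
python3 - <<'E'
from h import *
g=get_image("scene")
K=np.array([[g["fx"],0,g["cx"]],[0,g["fy"],g["cy"]],[0,0,1]]);M=R.from_rotvec(g["rotation"]).as_matrix()
T=R.from_rotvec([-.58366,-3.08665,.00297]).as_matrix();o=np.array([.2372,.6047,.1938])
for p in [(0,.0435,0),(0,-.0435,0),(0,.0435,-.019),(0,-.0435,-.019),(0,0,0)]:
    d=M.T@(o+T@np.array(p)-g["position"]);u=cv2.projectPoints(d.reshape(1,3),np.zeros(3),np.zeros(3),K,g["D"])[0].ravel();print(p,u)
im=cv2.imread("pics/scene0.png")[0:70,380:490]
cv2.imwrite("pics/s3.png",cv2.resize(im,None,fx=6,fy=6,interpolation=cv2.INTER_NEAREST))
E
```

```text
(0, 0.0435, 0) [440.49401854  59.09230935]
(0, -0.0435, 0) [413.0571119   60.29170265]
(0, 0.0435, -0.019) [441.70526002  52.79286487]
(0, -0.0435, -0.019) [414.00192447  53.97338547]
(0, 0, 0) [426.80747712  59.69346605]
```

View pics/s3.png

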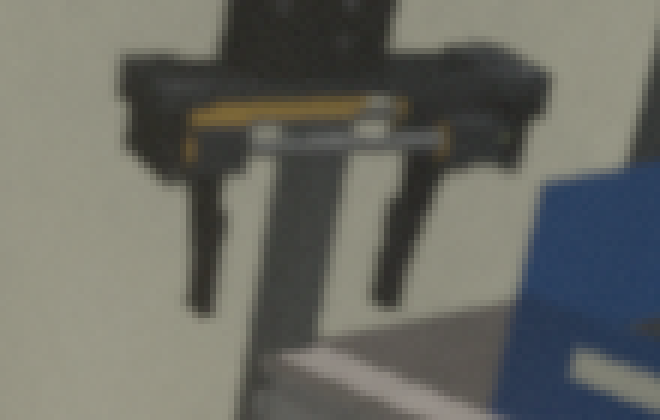

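The tips at the start, at (413,52.5) and (444,51), also sit about 20 mm above where the stated TCP projects. So the true fingertips end about 18–20 mm short of the reported TCP, and contact should come near TCP z ≈ 0.09. I'll go down with the force watched.

```bash
python3 -m jog '[[0,0,-2,0],[0,0,-4,0],[0,0,-6,0],[0,0,-8,0],[0,0,-9,0],[0,0,-9,0],[0,0,-9,0],[0,0,-9,0]]'
python3 -m jog '[[0,0,-0.5,0],[0,0,-1,0],[0,0,-1,0],[0,0,-1.5,0],[0,0,-1.5,0],[0,0,-1.5,0],[0,0,-1.5,0],[0,0,-1.5,0]]'
```

```text
time: 10.4
position: [0.5485, 0.0161, 0.0958]
tool_rot: [0.382, 3.118, 0.0]
ft_force: [0.3, -0.7, -0.3]
grip_width: 0.003
time: 11.4
position: [0.5484, 0.0161, 0.0942]
tool_rot: [0.382, 3.118, 0.0]
ft_force: [0.3, 0.2, -0.9]
grip_width: 0.005
```

```bash
python3 -m jog '[[0,0,-0.5,0],[0,0,-1,0],[0,0,-1,0],[0,0,-1.5,0],[0,0,-1.5,0],[0,0,-1.5,0],[0,0,-1.5,0],[0,0,-1.5,0]]'
```

```text
time: 12.4
position: [0.5484, 0.0161, 0.0927]
tool_rot: [0.382, 3.118, 0.0]
ft_force: [-0.2, 1.0, -0.3]
grip_width: 0.008
```

```bash
python3 -m jog '[[0,0,-0.5,0],[0,0,-0.5,0],[0,0,-1,0],[0,0,-1,0],[0,0,-1.5,0],[0,0,-1.5,0],[0,0,-1.5,0],[0,0,-1.5,0]]'
```

```text
time: 13.4
position: [0.5484, 0.0161, 0.0912]
tool_rot: [0.382, 3.118, 0.0]
ft_force: [-0.2, 0.2, -0.7]
grip_width: 0.006
```

```bash
python3 -m jog '[[0,0,-0.5,0],[0,0,-0.5,0],[0,0,-1,0],[0,0,-1,0],[0,0,-1.5,0],[0,0,-1.5,0],[0,0,-1.5,0],[0,0,-1.5,0]]'
```

```text
time: 14.4
position: [0.5484, 0.0161, 0.0897]
tool_rot: [0.382, 3.118, 0.0]
ft_force: [0.3, -0.3, -0.4]
grip_width: 0.004
```

```bash
python3 -m jog '[[0,0,-0.5,0],[0,0,-0.5,0],[0,0,-1,0],[0,0,-1,0],[0,0,-1.5,0],[0,0,-1.5,0],[0,0,-1.5,0],[0,0,-1.5,0]]'; python3 - <<'E'
from h import *
g=get_image("scene")
im=g["image"][165:205,270:330,::-1].astype(float)
im=np.clip(255*(im/130)**.5,0,255).astype(np.uint8)
cv2.imwrite("pics/s4.png",cv2.resize(im,None,fx=10,fy=10,interpolation=cv2.INTER_NEAREST))
E
```

```text
time: 15.4
position: [0.5484, 0.0161, 0.0882]
tool_rot: [0.382, 3.118, 0.0]
ft_force: [-0.2, 0.4, -0.6]
grip_width: 0.01
```

View pics/s4.png

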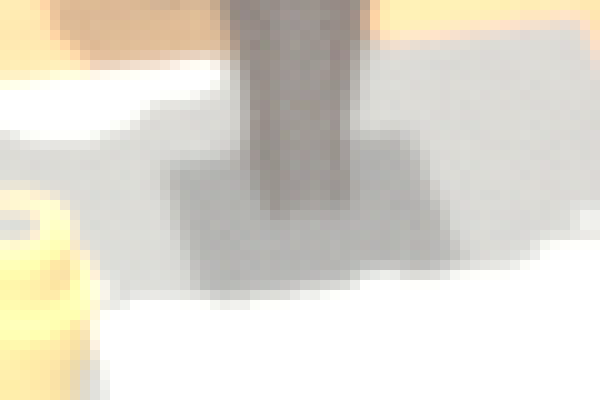

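The tip is now at (300,186), on the plate centre. Allowing for the finger's front face, up to about 8 mm may be left. I'll continue.

```bash
python3 -m jog '[[0,0,-0.5,0],[0,0,-0.5,0],[0,0,-1,0],[0,0,-1,0],[0,0,-1.5,0],[0,0,-1.5,0],[0,0,-1.5,0],[0,0,-1.5,0]]'
```

```text
time: 16.45
position: [0.5484, 0.0161, 0.0867]
tool_rot: [0.382, 3.118, 0.0]
ft_force: [-1.0, -0.8, 0.1]
grip_width: 0.001
```

```bash
python3 -m jog '[[0,0,-0.5,0],[0,0,-0.5,0],[0,0,-1,0],[0,0,-1,0],[0,0,-1.5,0],[0,0,-1.5,0],[0,0,-1.5,0],[0,0,-1.5,0]]'
```

```text
time: 17.45
position: [0.5484, 0.0161, 0.0852]
tool_rot: [0.382, 3.118, 0.0]
ft_force: [-0.4, -0.3, -0.6]
grip_width: 0.003
```

```bash
python3 -m jog '[[0,0,-0.5,0],[0,0,-0.5,0],[0,0,-1,0],[0,0,-1,0],[0,0,-1.5,0],[0,0,-1.5,0],[0,0,-1.5,0],[0,0,-1.5,0]]'
```

```text
time: 18.45
position: [0.5484, 0.0161, 0.0837]
tool_rot: [0.382, 3.118, 0.0]
ft_force: [0.4, 0.1, 0.3]
grip_width: 0.003
```

```bash
python3 -m jog '[[0,0,-0.5,0],[0,0,-0.5,0],[0,0,-1,0],[0,0,-1,0],[0,0,-1.5,0],[0,0,-1.5,0],[0,0,-1.5,0],[0,0,-1.5,0]]'
```

```text
time: 19.45
position: [0.5484, 0.0161, 0.0822]
tool_rot: [0.382, 3.118, 0.0]
ft_force: [0.0, -0.6, 0.4]
grip_width: 0.005
```

```bash
python3 -m jog '[[0,0,-0.5,0],[0,0,-0.5,0],[0,0,-1,0],[0,0,-1,0],[0,0,-1.5,0],[0,0,-1.5,0],[0,0,-1.5,0],[0,0,-1.5,0]]'; python3 - <<'E'
from h import *
s=get_state();print(s["joint_torque"].round(2),s["ft_force"])
g=get_image("scene")
im=g["image"][165:205,270:330,::-1].astype(float)
im=np.clip(255*(im/130)**.5,0,255).astype(np.uint8)
cv2.imwrite("pics/s5.png",cv2.resize(im,None,fx=10,fy=10,interpolation=cv2.INTER_NEAREST))
E
```

```text
time: 20.45
position: [0.5484, 0.0161, 0.0811]
tool_rot: [0.382, 3.118, 0.0]
ft_force: [-2.2, -0.2, 5.2]
grip_width: 0.004
[-2.000e-02 -3.356e+01  2.640e+00 -2.716e+01 -1.000e-02 -7.300e-01
 -0.000e+00] [-2.21101665 -0.15840339  5.21149111]
```

View pics/s5.png

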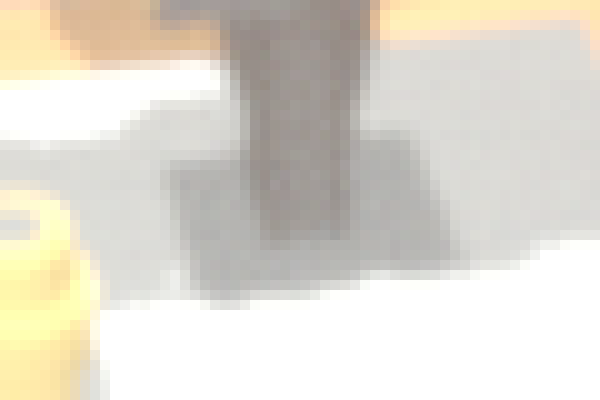

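Contact: 5 N with the z lagging. A small extra press will show whether the plate gives.

```bash
python3 -m jog '[[0,0,-0.5,0],[0,0,-1,0],[0,0,-1,0],[0,0,-1,0],[0,0,-1,0],[0,0,-1,0],[0,0,-1,0],[0,0,-1,0]]'
```

```text
time: 21.5
position: [0.5484, 0.0162, 0.081]
tool_rot: [0.382, 3.118, 0.001]
ft_force: [-3.5, 0.3, 11.1]
grip_width: 0.006
```

Plate 1 is rigid: z stayed put while the force rose to 11 N. Next is plate 3 (far left).

```bash
python3 -m jog '[[0,0,20,0],[0,0,42,0],[45,-11,42,0],[100,-25,42,0],[136,-34,42,0],[136,-34,25,0],[136,-34,6,0],[136,-34,6,0]]'
python3 -m jog '[[0,0,-1,0],[0,0,-2,0],[0,0,-3,0],[0,0,-4,0],[0,0,-4.5,0],[0,0,-5.5,0],[0,0,-5.5,0],[0,0,-5.5,0]]'
```

```text
time: 22.5
position: [0.6822, -0.0172, 0.0835]
tool_rot: [-0.381, -3.115, -0.0]
ft_force: [0.4, 0.5, 0.3]
grip_width: 0.007
time: 23.5
position: [0.6844, -0.0178, 0.0811]
tool_rot: [0.382, 3.118, 0.001]
ft_force: [-1.9, 0.7, 5.7]
grip_width: 0.002
```

Plate 3 is rigid too: 5.7 N at the same height. Next is plate 4.

```bash
python3 -m jog '[[0,0,22,0],[0,0,44,0],[-12,-49,44,0],[-25,-100,44,0],[-36,-146,44,0],[-36,-146,22,0],[-36,-146,6,0],[-36,-146,6,0]]'
python3 -m jog '[[0,0,-1,0],[0,0,-2,0],[0,0,-3,0],[0,0,-4,0],[0,0,-5,0],[0,0,-6,0],[0,0,-6,0],[0,0,-6,0]]'
```

```text
time: 24.5
position: [0.6475, -0.1621, 0.0841]
tool_rot: [-0.379, -3.115, -0.001]
ft_force: [0.8, 0.2, -0.9]
grip_width: 0.006
time: 25.5
position: [0.6484, -0.1639, 0.0806]
tool_rot: [0.382, 3.118, 0.0]
ft_force: [-1.6, 0.3, 3.8]
grip_width: 0.008
```

```bash
python3 -m jog '[[0,0,-0.5,0],[0,0,-1,0],[0,0,-1,0],[0,0,-1,0],[0,0,-1,0],[0,0,-1,0],[0,0,-1,0],[0,0,-1,0]]'
```

```text
time: 26.5
position: [0.6484, -0.1639, 0.0793]
tool_rot: [0.382, 3.118, 0.0]
ft_force: [-1.5, 0.4, 5.1]
grip_width: 0.006
```

It moved 1.3 mm for only 1.3 N more, so this is the live plate. I'll press it down.

```bash
python3 -m jog '[[0,0,-1,0],[0,0,-2,0],[0,0,-3,0],[0,0,-3.5,0],[0,0,-4,0],[0,0,-4.5,0],[0,0,-4.5,0],[0,0,-4.5,0]]'; python3 - <<'E'
from h import *
g=get_image("scene");cv2.imwrite("pics/s6.png",g["image"][:,:,::-1])
E
```

```text
time: 27.5
position: [0.6484, -0.1639, 0.0751]
tool_rot: [0.382, 3.118, 0.0]
ft_force: [-2.0, 1.1, 6.6]
grip_width: 0.003
```

View pics/s6.png

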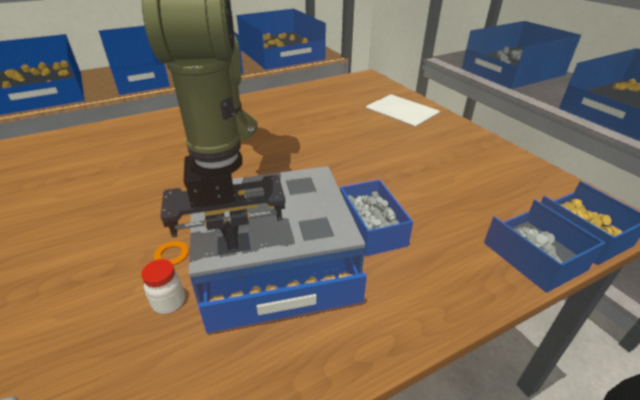

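The drawer is open, with its front now at about (285,303). I'll lift straight up and clear.

```bash
python3 -m jog '[[0,0,5,0],[0,0,20,0],[0,0,50,0],[0,0,80,0],[0,0,110,0],[0,0,130,0],[0,0,130,0],[0,0,130,0]]'; python3 - <<'E'
from h import *
g=get_image("scene");a=cv2.imread("pics/scene0.png");b=g["image"][:,:,::-1]
cv2.imwrite("pics/s7.png",np.vstack([a[140:340,120:440],b[140:340,120:440]]))
E
```

```text
time: 28.55
position: [0.6477, -0.1636, 0.2033]
tool_rot: [-0.382, -3.116, -0.0]
ft_force: [0.5, 0.5, -0.7]
grip_width: 0.005
```

View pics/s7.png

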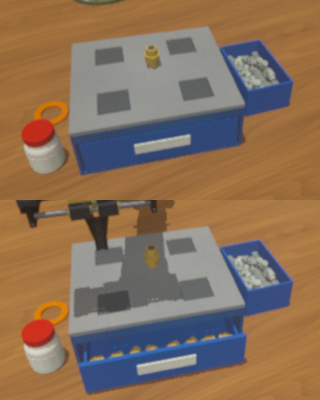

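Comparing before (top) and after (bottom): the fitting stays at (151,56), and the jar, ring and bin are also where they were. The drawer is out, the plate is level again, and the gripper is clear. I'll hand in.

```bash
python3 -c "
from bench import *
print(get_state()['ft_force']);print(close_job())"
```

```text
[ 0.19443486 -0.1248229  -0.44508113]
the job is handed in; nothing more can be done
None
```

The far right plate (place4) was the live one. I pressed it to its stop, the drawer sprang open, and I lifted straight off and handed the job in at about 28.6 s.

- **Feeling for the plate:** Near left read 11 N with no movement and far left 5.7 N at the same height, so both are rigid blanks. Far right moved 1.3 mm for 1.3 N more and went down about 6 mm at 6.6 N. I did not press near right. The highest force read at the end of any move was about 11.7 N.
- **Last checks:** The final picture shows the drawer out and the plate looking level again. The fitting, bin, jar and ring look unmoved. The gripper was well clear (reported TCP z 0.203 m) with only sensor noise on the force. I judged these by eye and did not measure the drawer travel, the plate height or the objects' positions.
- **Disagreement:** The fingers touched the plates at a reported TCP height of about 0.081 m, against an expected 0.1085 m. The pictures also showed the fingertips well above the reported TCP. I went by force and allowed for it; the gradual first descent used about 17 s.

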